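# Load a turret board under the spring clip of a soldering jig

### The job

Load the small turret board into the blue soldering jig: press the clip's red thumb tab down with one fingertip so that its nose rises, and while you hold it down push the board beneath the nose with the other fingertip until its long edge is square against the fence. Then back off and let the clip close on the board, and leave it so. Slide the board along its ledges, never pick it up or tip it, and leave everything else on the bench and the jig where it stands.

Things in the scene. Friction and masses are not known exactly. Their poses are not given: they have to be found in the camera images.
- jig: Soldering jig fixed to the bench: blue plate 170 (x) x 150 (y) x 10 mm; origin at its underside's centre; the board is pushed towards +x. Two aluminium ledges, 26 mm above the bench, run along x from -60 to +22 mm at |y| = 22 to 36 mm, with 3 mm shoulders outside. Between them an open channel 44 mm wide, 16 mm deep, lets a fingertip reach below the board's level.
- jig_home (a point): Where the centre of the board's underside belongs: x = +8 mm in the jig, between the ledges, 26 mm above the bench; axes as the jig's. The dark steel fence, two blocks 32 mm high either side of the clip (|y| = 13 to 42 mm), has its face 14 mm beyond (+x). The clip's two lugs, 38 mm high, stand 17 to 29 mm beyond, |y| up to 13 mm.
- clip (a joint): Steel rocker clip on a pin along the jig's y, 22 mm beyond jig_home (+x), 33 mm above the bench. 0 = shut, its nose barring the way; grows as the tab is pressed and the nose rises, stop at 0.5 rad. About 0.2 = nose resting on the board; above 0.25 the board passes. It springs shut when let go: about 3 N on the tab starts it, 6 to 9 N holds 0.4.
- clip_tab (a point): Middle of the top of the red thumb tab, 24 mm long x 26 mm wide x 2 mm. Shut, it slopes up 0.4 rad away from the board; its middle is 26 mm beyond the pin (+x), 35 mm above the bench, its far end 39 mm. With the clip at 0.4 it lies level, its middle 24 mm beyond the pin, 24.5 mm above the bench (1.5 mm below the ledges), so a second fingertip at the same height meets the board's edge.
- clip_nose (a point): Middle of the lower edge of the steel nose lip, 16 mm wide (y), 2.5 mm thick. Shut, its outer face is 2 mm beyond jig_home (+x) and its lower edge 25.5 mm above the bench, so a board pushed against it is blocked.
- board: Loose yellow-green turret board, 28 (its x) x 62 (its y) x 3.2 mm, about 25 g, with two rows of brass turrets 5 mm tall (none in the middle 20 mm of its y). Origin at the centre of its underside. It starts lying across the two ledges, short of the nose by 2 to 12 mm and a little askew.
- pedal: Bystander: black effects pedal with four knobs, 95 x 120 x 50 mm; origin at the centre of its underside.
- tape: Bystander: roll of green tape lying flat, 100 mm across, 24 mm high; origin at the centre of its underside.
- dish: Bystander: steel parts dish, 112 mm across, 18 mm high; origin at the centre of its underside.
- driver: Bystander: screwdriver with yellow handle lying on the bench, 200 mm long.
- pliers: Bystander: pliers with red handles lying on the bench, 140 mm long, 18 mm high.
- oil: Bystander: amber oil bottle, 44 mm across, 105 mm high; origin at the centre of its underside.
- punch: Bystander: brass setting punch standing on the jig's base plate on its +y side, 16 mm across, 46 mm high; origin at the centre of its foot.
- pot: Bystander: steel potentiometer standing on the jig's base plate on its -y side, shaft up, 24 mm across, 34 mm high; origin at the centre of its foot.
There are look-alikes about, which are no part of the job. There is more than one size of the board; the one meant has the size given above. There is more than one size of the jig; the one meant has the size given above.

How it is judged:
By the outcome, as a careful person would: the job done as asked, in the order asked, and still so for the second after the job is handed in, with the robot touching nothing.
It also fails if it takes over 51 s, if anything falls off the work surface, if the arm or the gripper's body presses on something with over 40 N, if the wrist force passes 120 N, or if a joint passes its speed limit or range.

### The arm

A 6-joint arm with a two-finger parallel gripper is mounted at the origin on the work surface. World frame = base frame: x ahead of the robot, y to its left, z up, the work surface at z = 0. Lengths are in mm, angles in degrees, forces in N, time in s.
With the tool pointing down it reaches from about 275 to 1000 mm from the base axis. Payload 8.4 kg.
Tool frame: the origin (TCP) lies midway between the tips of the shut fingers; the grasp point (between the pads) lies 19 mm behind it; z points along the fingers, y is the line along which they close (so a half turn about z gives the same grasp; the last joint's range is limited). The gripper opens to 85 mm and grips with 20 to 120 N. Pads are 22 mm wide; open, the fingers measure 114 mm over their backs; the gripper's body (76 mm by 85 mm) begins 54 mm behind the grasp point. The pads swing forward as they close: fully open they stand 13 mm farther back than shut.
Start: joints at [-73.705, 20.225, 93.587, -0, 66.188, -0.138], TCP at [176.801, -599.474, 231.281] pointing down, gripper open.
Joint ranges: [-150.9, 150.9], [-52.94, 120.26], [3.33, 152.33], [-74.26, 254.26], [0, 154.13], [-172.89, 172.89]. Speed limits (degrees/s): [127.2, 127.2, 159.86, 180, 180, 180].

### API

Orientations are given as [roll, pitch, yaw] about the fixed x, y, z axes, in that order (R = Rz(yaw) Ry(pitch) Rx(roll)).
In Python, from rig import manip, camera, camera_params gives the robot as it stands.
- The arm moves only by the tool servo_tool, never from a script. Its argument "increments" is a list of rows, each a list of 3 entries, a list of its own where there are three numbers: the shift along the tool's x, y, z in units of 0.5 m (1.0 is 0.5 m), then the turn, a rotation vector about the tool's x, y, z in units of 360 degrees (1.0 is 360 degrees), then the gripper's target within -1 to 1 (shut at 1, half-way at 0, fully open at -1). In form: [[[x, y, z], [rx, ry, rz], grip], ...]. A call has 1 to 20 rows; each row shifts and turns the commanded pose from where the row before left it, along the tool's axes as they then stand; what a row does not reach is not made up. A row lasts 1/12 s, in which the tool goes at most 41.7 mm and 7.16 degrees, less where a joint would pass 70% of its speed; a pose out of reach is approached as far as the arm can. A call with a number of a shift or a turn outside -1 to 1 is refused whole. A call with a gripper value outside its range is refused whole. The fingers move at their own pace and stop on an object; "grip_force" is the grip in N (left out, the last holds). Time passes only in rows, so rows that do not move let the fingers close. It gives the time, the measured TCP pose, the force, the opening and the grip force at its end, in the units of the state.
- manip.state(): the state, without advancing time (a new reading comes with each control period).
- camera(name): name is "scene" or "top" or "wrist"; returns (picture, depth): 400x640x3 uint8, red, green, blue; 400x640 float32, mm along the optical axis (not along the pixel's ray), 0 where there is no reading.
- camera_params(name): a dict with "fov_y" (degrees; the focal length in pixels is half the picture's height over the tangent of half this angle, whatever the lens; pixels are square), "cx", "cy" (the principal point, pixels), "R" (3x3) and "t" (3): a world point X has camera coordinates R X + t; the wrist camera has in their place "mount" (4x4, takes a point from camera to tool coordinates, whose origin is the TCP and whose axes are the flange's). Camera axes: x right, y down, z forward; pixel columns grow to the right and rows downward; lengths in mm; the calibration is good to about 2 mm. A picture is of the moment at which its call begins: read the wrist's pose just before it. camera_params takes no time and is no camera call.
- manip.close_job(): hands the job in; it is judged then, once.
The state is a dict: "time_s": time; "joint_pos": joint angles; "joint_velocities": joint speeds; "tau": joint torques, N m; "tool_pos": TCP position; "tool_rot": TCP orientation; "contact_force": force on the tool from outside, world axes, zero at the start; "wrist_torque": the same for the moment, N m; "width": finger opening in mm; "grip_force": force on a finger pad.
Only numpy, scipy, OpenCV 4.12 (cv2) and the standard library are available. Lean on these libraries where they do the work, as an engineer would, in place of code of your own. Each camera call takes 0.05 s, during which the arm holds its last target. There are 200 camera calls.

## Working session

There is one attempt and no reset: what is moved stays moved. The work goes in short steps, Python scripts to look and compute and a tool call to move; the robot and the scene stay as the last step left them, time stands still between calls to the robot, and variables do not carry over. Pictures are saved under pics/ and viewed, at most 10 in all, crops included, and the job is handed in when it is done.

Besides the shell and the picture viewer there is one more tool, called after "Call:" by a JSON object that holds its "method" and its "body". servo_tool: Moves the arm, as the interface text tells. Shifts and turns lie within -1 to 1; 1 stands for 0.5 m of shift or 360 degrees of turn. Its arguments: {"type":"object","properties":{"increments":{"type":"array"},"grip_force":{"type":"number"}},"required":["increments"]}

```bash
mkdir -p pics
cat > h.py <<'E'
import numpy as np, cv2
from rig import manip, camera, camera_params
def K(p):
    f=200/np.tan(np.radians(p["fov_y"])/2); return f,p["cx"],p["cy"]
def pts(name,dep,uv):
    p=camera_params(name); f,cx,cy=K(p); R=np.array(p["R"]);t=np.array(p["t"])
    uv=np.atleast_2d(uv).astype(int); z=dep[uv[:,1],uv[:,0]]
    c=np.c_[(uv[:,0]-cx)/f*z,(uv[:,1]-cy)/f*z,z]; return (c-t)@R
def plane(name,uv,h):
    p=camera_params(name); f,cx,cy=K(p); R=np.array(p["R"]);t=np.array(p["t"])
    uv=np.atleast_2d(uv).astype(float); d=np.c_[(uv[:,0]-cx)/f,(uv[:,1]-cy)/f,np.ones(len(uv))]@R; o=-R.T@t
    return o+d*((h-o[2])/d[:,2])[:,None]
E
python3 - <<'E'
from h import *
for n in("scene","top"):
    im,d=camera(n); cv2.imwrite(f"pics/{n}0.png",im[:,:,::-1]); np.save(f"{n}0.npy",d); p=camera_params(n); print(n,p)
print(camera_params("wrist")); print(manip.state())
E
```

```text
scene {'fov_y': 54.26990191602466, 'cx': 309.7608019601273, 'cy': 197.65425683848198, 'R': array([[ 0.39017785,  0.92053165,  0.01956328],
       [ 0.70560634, -0.28529443, -0.64863455],
       [-0.59150734,  0.26688681, -0.76084854]]), 't': array([-232.82491867, -390.14824517, 1473.16262222])}
top {'fov_y': 52.19842113491177, 'cx': 312.847120837954, 'cy': 196.93174547631446, 'R': array([[-0.00988338, -0.99991739, -0.0082175 ],
       [-0.99239701,  0.01081661, -0.12260167],
       [ 0.12268042,  0.00694331, -0.99242194]]), 't': array([ -7.55323506, 611.46890242, 991.99298178])}
{'fov_y': 58.332650110907984, 'cx': 319.18767400960826, 'cy': 197.16429794405138, 'mount': array([[ 3.44107439e-04, -9.46968506e-01, -3.21326205e-01,
         8.15629251e+01],
       [ 9.99999919e-01,  3.93565464e-04, -8.89646972e-05,
         5.59235923e-02],
       [ 2.10709663e-04, -3.21326148e-01,  9.46968565e-01,
        -1.42670749e+02],
       [ 0.00000000e+00,  0.00000000e+00,  0.00000000e+00,
         1.00000000e+00]])}
{'time_s': 0.1, 'joint_pos': array([-7.37064452e+01,  2.02585580e+01,  9.36214116e+01,  2.10922575e-03,
        6.61883440e+01, -1.38282062e-01]), 'joint_velocities': array([-0.04698744, -0.08436509, -0.11807797, -0.11845229,  0.03073033,
        0.0324849 ]), 'tau': array([ 2.69517232e-04, -6.06356049e+01, -3.42819750e+01, -3.69363045e-05,
        3.86668937e-03,  9.25975371e-06]), 'tool_pos': array([ 176.68887057, -599.09361182,  230.66174163]), 'tool_rot': array([-1.79931691e+02, -2.09353419e-03,  1.64309829e+01]), 'contact_force': array([ 0.45358014, -0.23073993,  0.38084436]), 'wrist_torque': array([-0.01528447,  0.0145716 , -0.05433487]), 'grip_force': 0.0, 'width': 85.47149808658605}
```

View pics/top0.png

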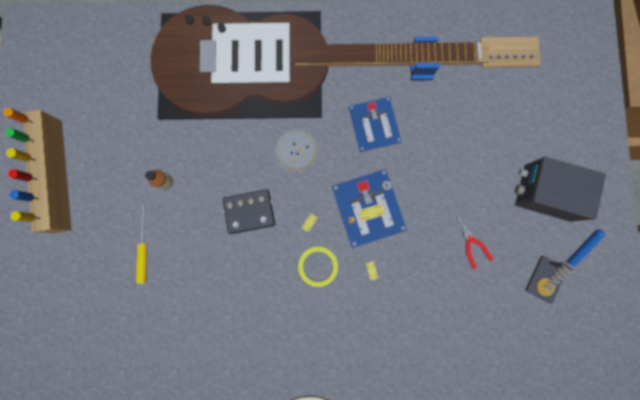

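View pics/scene0.png

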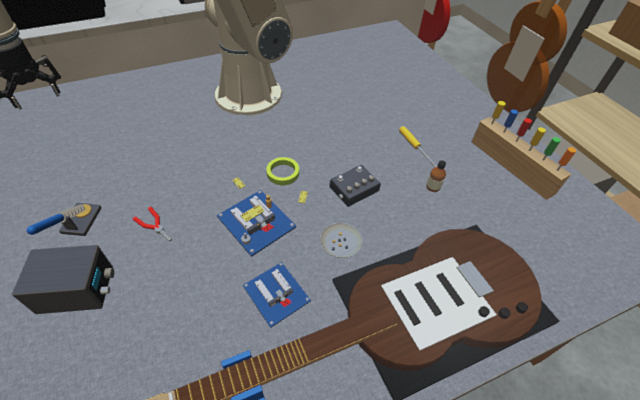

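Top view: candidate jigs are the larger at (369,208), carrying a board, punch and pot, and the smaller at (375,124). Candidate boards are the one on the larger jig's ledges at (372,213) and the loose ones at (310,223) and (372,271). I'll measure their sizes next.

Run:
```python
from h import *
im=cv2.imread("pics/top0.png"); d=np.load("top0.npy"); hsv=cv2.cvtColor(im,cv2.COLOR_BGR2HSV)
def blobs(lo,hi,h,mn,close=0):
    m=cv2.inRange(hsv,lo,hi)
    if close: m=cv2.morphologyEx(m,cv2.MORPH_CLOSE,np.ones((close,close)))
    for c in cv2.findContours(m,cv2.RETR_EXTERNAL,cv2.CHAIN_APPROX_NONE)[0]:
        if cv2.contourArea(c)<mn: continue
        P=plane("top",c[:,0],h)[:,:2].astype(np.float32); r=cv2.minAreaRect(P)
        print(h,c[:,0].mean(0).round(),np.round(r[0],1),np.round(r[1],1),round(r[2],1))
blobs((100,120,50),(125,255,255),10,300,9); blobs((22,80,80),(35,255,255),26,40); blobs((22,80,80),(35,255,255),3,40)
blobs((170,120,80),(180,255,255),36,10);blobs((0,150,80),(6,255,255),36,10)
for uv in[(372,213),(310,223),(372,271),(363,187),(351,219),(387,186),(340,235)]: print(uv,pts("top",d,uv).round(1))
```

```text
10 [587. 247.] [ 479.4 -707. ] [ 22.3 120.7] 42.2
10 [369. 207.] [ 585.3 -157.2] [165.9 146. ] 17.2
10 [374. 123.] [ 808.2 -178.5] [125.5 110.4] 12.9
10 [424.  71.] [ 952.4 -317.1] [73.5 45. ] 89.2
26 [544. 287.] [ 381.9 -581.1] [37.1 25. ] 13.0
26 [371. 270.] [ 427.1 -158.2] [41.  17.8] 14.6
26 [318. 266.] [437.9 -23.7] [97.5 96.1] 89.4
26 [141. 263.] [450.8 420.3] [99.7 22.7] 2.3
26 [309. 222.] [547.7  -3.5] [18.3 41.4] 55.8
26 [ 22. 216.] [573.2 728.4] [57.6 23. ] 89.4
26 [371. 212.] [ 572.7 -162.2] [24.8 57.3] 17.8
26 [ 18. 155.] [733.9 751.7] [64.3 25.1] 78.1
3 [544. 287.] [ 379.6 -593.6] [37.9 25.6] 13.0
3 [371. 270.] [ 425.8 -161.2] [41.9 18.2] 14.6
3 [318. 266.] [436.8 -23.8] [99.7 98.3] 89.4
3 [141. 263.] [450.  430.1] [101.9  23.2] 2.3
3 [309. 222.] [549.1  -3.1] [18.7 42.3] 55.8
3 [ 22. 216.] [575.1 745.1] [58.9 23.5] 89.4
3 [371. 212.] [ 574.6 -165.3] [25.4 58.6] 17.8
3 [ 18. 155.] [739.5 768.9] [65.7 25.6] 78.1
36 [476. 251.] [ 474.5 -416.2] [75.5 56.2] 25.2
36 [363. 186.] [ 638.1 -141.1] [22.3 23.6] 13.5
36 [371. 106.] [ 847.6 -167.2] [15.6 16.1] 89.3
36 [476. 250.] [ 474.2 -417.6] [68.5 50.4] 24.0
36 [363. 186.] [ 639.3 -141.1] [10.2  7.7] 89.4
36 [ 20. 176.] [675.2 735.5] [59.1 17.6] 72.3
(372, 213) [[ 569.7 -162.7   30.6]]
(310, 223) [[547.7  -5.6   4.1]]
(372, 271) [[ 4.237e+02 -1.628e+02  2.000e-01]]
(363, 187) [[ 635.9 -141.4   33.4]]
(351, 219) [[ 553.5 -107.4   54.5]]
(387, 186) [[ 638.9 -203.6   26.1]]
(340, 235) [[516.3 -83.   -3.6]]
```

Call:
{"method": "servo_tool", "body": {"increments": [[[0.0525, -0.0308, 0.008], [0, 0, 0], -1], [[0.0525, -0.0308, 0.008], [0, 0, 0], -1], [[0.0525, -0.0308, 0.008], [0, 0, 0], -1], [[0.0525, -0.0308, 0.008], [0, 0, 0], -1], [[0.0525, -0.0308, 0.008], [0, 0, 0], -1], [[0.0525, -0.0308, 0.008], [0, 0, 0], -1], [[0.0525, -0.0308, 0.008], [0, 0, 0], -1], [[0.0525, -0.0308, 0.008], [0, 0, 0], -1], [[0.0525, -0.0308, 0.008], [0, 0, 0], -1], [[0.0525, -0.0308, 0.008], [0, 0, 0], -1], [[0.0525, -0.0308, 0.008], [0, 0, 0], -1], [[0.0525, -0.0308, 0.008], [0, 0, 0], -1], [[0.0525, -0.0308, 0.008], [0, 0, 0], -1], [[0.0525, -0.0308, 0.008], [0, 0, 0], -1], [[0.0525, -0.0308, 0.008], [0, 0, 0], -1], [[0.0525, -0.0308, 0.008], [0, 0, 0], -1], [[0.0525, -0.0308, 0.008], [0, 0, 0], -1], [[0.0525, -0.0308, 0.008], [0, 0, 0], -1], [[0.0525, -0.0308, 0.008], [0, 0, 0], -1], [[0.0525, -0.0308, 0.008], [0, 0, 0], -1]]}}

```text
time_s: 1.77
tool_pos: [593.9, -154.2, 150.8]
tool_rot: [-180.0, 0.0, 16.4]
contact_force: [0.4, -0.4, -0.1]
width: 85.3
grip_force: 0.0
```

Call:
{"method": "servo_tool", "body": {"increments": [[[0, 0, 0], [0, 0, -0.0194], -1], [[0, 0, 0], [0, 0, -0.0194], -1], [[0, 0, 0], [0, 0, -0.0194], -1], [[0, 0, 0], [0, 0, -0.0194], -1], [[0, 0, 0], [0, 0, -0.0194], -1], [[0, 0, 0], [0, 0, -0.0194], -1], [[0, 0, 0], [0, 0, -0.0194], -1], [[0, 0, 0], [0, 0, -0.0194], -1], [[0, 0, 0], [0, 0, -0.0194], -1], [[0, 0, 0], [0, 0, -0.0194], -1], [[0, 0, 0], [0, 0, -0.0194], -1], [[0, 0, 0], [0, 0, -0.0194], -1], [[0, 0, 0], [0, 0, -0.0194], -1], [[0, 0, 0], [0, 0, 0], -1], [[0, 0, 0], [0, 0, 0], -1]]}}

```text
time_s: 3.02
tool_pos: [593.0, -155.5, 151.0]
tool_rot: [-180.0, -0.0, 107.0]
contact_force: [-1.3, -0.4, 1.1]
width: 85.5
grip_force: 0.0
```

```bash
cat >> h.py <<'E'
from scipy.spatial.transform import Rotation as Ro
def wcam(s):
    p=camera_params("wrist"); M=np.array(p["mount"]); T=np.eye(4); T[:3,:3]=Ro.from_euler("xyz",s["tool_rot"],degrees=True).as_matrix(); T[:3,3]=s["tool_pos"]
    return T@M,K(p)
def wplane(s,uv,h):
    T,(f,cx,cy)=wcam(s); uv=np.atleast_2d(uv).astype(float); d=np.c_[(uv[:,0]-cx)/f,(uv[:,1]-cy)/f,np.ones(len(uv))]@T[:3,:3].T; o=T[:3,3]
    return o+d*((h-o[2])/d[:,2])[:,None]
def wproj(s,X):
    T,(f,cx,cy)=wcam(s); c=(np.atleast_2d(X)-T[:3,3])@T[:3,:3]; return np.c_[c[:,0]/c[:,2]*f+cx,c[:,1]/c[:,2]*f+cy]
E
python3 - <<'E'
from h import *; import pickle
s=manip.state(); im,d=camera("wrist"); cv2.imwrite("pics/w1.png",im[:,:,::-1]); np.save("w1.npy",d); pickle.dump(s,open("w1.pkl","wb"))
print(s["time_s"],s["tool_pos"],s["tool_rot"],s["joint_pos"],s["contact_force"])
E
```

```text
3.0167 [ 593.01897478 -155.4815332   151.02118093] [-1.79973840e+02 -1.68105500e-02  1.07005262e+02] [-1.48319519e+01  2.40248745e+01  9.91079594e+01  5.75151982e-04
  5.68982581e+01 -3.18375315e+01] [-1.33900749 -0.3650358   1.06345795]
```

View pics/w1.png

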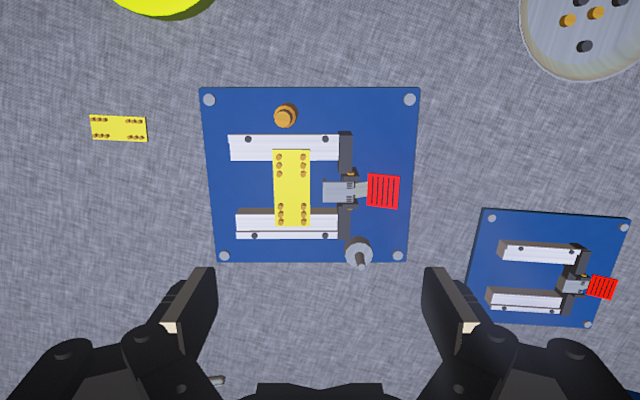

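The close view shows the larger jig, with a board across its ledges at (291,188), nose at (323,191), red tab at (383,191), punch at (286,115) and pot at (358,254). The smaller decoy jig is at (548,270) and a small loose board at (118,128). I'll measure precisely.

Run:
```python
from h import *; import pickle
s=pickle.load(open("w1.pkl","rb")); im=cv2.imread("pics/w1.png"); d=np.load("w1.npy"); hsv=cv2.cvtColor(im,cv2.COLOR_BGR2HSV)
def big(lo,hi,h,near,close=0):
    m=cv2.inRange(hsv,lo,hi)
    if close: m=cv2.morphologyEx(m,cv2.MORPH_CLOSE,np.ones((close,close)))
    cs=[c for c in cv2.findContours(m,cv2.RETR_EXTERNAL,cv2.CHAIN_APPROX_NONE)[0] if cv2.pointPolygonTest(cv2.convexHull(c),near,False)>=0 and cv2.contourArea(c)>200]
    c=max(cs,key=cv2.contourArea); P=wplane(s,c[:,0],h)[:,:2].astype(np.float32); r=cv2.minAreaRect(P); print(np.round(r[0],1),np.round(r[1],1),round(r[2],2)); return P,r,c
P,r,_=big((100,120,50),(125,255,255),10,(310,220),25)
yaw=np.radians(r[2] if r[1][0]>r[1][1] else r[2]-90); c=np.array(r[0]); A=np.array([[np.cos(yaw),np.sin(yaw)],[-np.sin(yaw),np.cos(yaw)]])
print("jig",c,np.degrees(yaw)); np.save("jig.npy",[c[0],c[1],yaw])
B,rb,cb=big((22,80,80),(35,255,255),29.2,(291,188),7)
print("board in jig",A@(np.array(rb[0])-c),cv2.boxPoints(rb).astype(float)@A.T-A@c)
T,rt,ct=big((172,120,80),(180,255,255),35,(383,191),7)
print("tab",A@(np.array(rt[0])-c),cv2.boxPoints(rt).astype(float)@A.T-A@c)
Tm,(f,cx,cy)=wcam(s)
for n,uv in [("board",(291,188)),("tab",(383,191)),("nose",(326,191)),("ledge",(300,143)),("plate",(250,100)),("punch",(285,115)),("fence",(345,150)),("fence2",(345,222))]:
    z=d[uv[1],uv[0]]; X=Tm@[(uv[0]-cx)/f*z,(uv[1]-cy)/f*z,z,1]; print(n,X[:3].round(1),A@(X[:2]-c))
# nose outer edge at row 191, fence, lug
row=im[191,300:400].tolist(); print([ (300+i,v) for i,v in enumerate(row) if i<45])
for u in (320,322,324): print(u,A@(wplane(s,(u,191),26)[0,:2]-c),A@(wplane(s,(u,191),33)[0,:2]-c))
```

```text
[ 584.3 -157.4] [168.4 148. ] 17.06
jig [ 584.31896973 -157.44839478] 17.060787200927734
[ 571.2 -161.9] [28.5 61.4] 17.04
board in jig [-13.81956466  -0.39421481] [[-28.06524049  30.31805093]
 [-28.09004584 -31.09498519]
 [  0.42611117 -31.10648056]
 [  0.45091651  30.30655556]]
[ 637.7 -141.6] [23.8 27.8] 16.88
tab [55.72227233 -0.54333093] [[ 43.87559513  13.37671785]
 [ 43.78607609 -14.38667516]
 [ 67.56894952 -14.46337971]
 [ 67.65846856  13.3000133 ]]
board [ 570.9 -161.5   29.9] [-14.04401791   0.1032135 ]
tab [ 637.9 -141.5   35.6] [55.90805531 -0.51768948]
nose [ 596.5 -153.6   37.6] [12.79487905  0.12214138]
ledge [ 567.9 -126.7   25.7] [-6.72095162 34.17638205]
plate [ 522.1 -109.1    9.8] [-45.32019158  64.45947022]
punch [ 553.5 -106.4   56.2] [-14.45759407  57.86545917]
fence [ 601.1 -120.8   31.9] [26.75317978 30.08005677]
fence2 [ 619.3 -175.7   31.2] [ 28.09586638 -27.66629602]
[(300, [93, 230, 234]), (301, [94, 229, 234]), (302, [94, 229, 234]), (303, [95, 230, 235]), (304, [95, 230, 234]), (305, [94, 229, 234]), (306, [95, 229, 235]), (307, [94, 230, 235]), (308, [
[... 323 characters left out ...]
6]), (323, [197, 184, 177]), (324, [194, 175, 169]), (325, [194, 175, 168]), (326, [192, 172, 166]), (327, [190, 172, 165]), (328, [191, 172, 166]), (329, [191, 172, 166]), (330, [191, 172, 165]), (331, [192, 172, 165]), (332, [192, 172, 165]), (333, [192, 172, 165]), (334, [192, 171, 164]), (335, [192, 172, 165]), (336, [192, 173, 165]), (337, [192, 172, 165]), (338, [191, 172, 165]), (339, [192, 172, 165]), (340, [192, 173, 164]), (341, [191, 172, 164]), (342, [192, 172, 165]), (343, [192, 172, 164]), (344, [193, 173, 165])]
320 [ 8.30627707 -3.56881475] [ 8.29896881 -1.33626604]
322 [ 9.8743313  -3.56922469] [ 9.82602298 -1.33666526]
324 [11.44236467 -3.56963462] [11.35305683 -1.33706447]
```

Call:
{"method": "servo_tool", "body": {"increments": [[[0.0008, -0.0048, 0], [0, 0, 0], -0.3], [[0, 0, 0], [0, 0, 0], -0.3], [[0, 0, 0], [0, 0, 0], -0.3], [[0, 0, 0], [0, 0, 0], -0.3], [[0, 0, 0], [0, 0, 0], -0.3], [[0, 0, 0], [0, 0, 0], -0.3], [[0, 0, 0], [0, 0, 0], -0.3], [[0, 0, 0], [0, 0, 0], -0.3]], "grip_force": 20}}

```text
time_s: 3.73
tool_pos: [590.9, -155.9, 151.3]
tool_rot: [180.0, 0.0, 107.2]
contact_force: [-0.1, 0.8, -0.2]
width: 55.4
grip_force: 0.0
```

Run:
```python
from h import *; import pickle
s0=pickle.load(open("w1.pkl","rb")); im0=cv2.imread("pics/w1.png"); d0=np.load("w1.npy")
s=manip.state(); im,d=camera("wrist"); im=im[:,:,::-1].copy(); cv2.imwrite("pics/w2.png",im); np.save("w2.npy",d)
print(s["width"],s["tool_pos"],s["tool_rot"])
p=camera_params("wrist"); M=np.array(p["mount"]); f,cx,cy=K(p)
v,u=np.mgrid[0:400,0:640]
for D in(d0,d):
    X=np.stack([(u-cx)/f*D,(v-cy)/f*D,D,np.ones_like(D)],-1)@M.T  # tool coords
    for side in(-1,1):
        m=(D>0)&(X[...,2]<25)&(X[...,2]>-40)&(np.sign(X[...,1])==side)&(abs(X[...,1])<80)
        Q=X[m]; 
        z=np.percentile(Q[:,2],99.5); tip=Q[Q[:,2]>z-2.5]
        print(side,m.sum(),"ztip",z.round(1),"y range",abs(tip[:,1]).min().round(1),abs(tip[:,1]).max().round(1),"x",tip[:,0].min().round(1),tip[:,0].max().round(1))
```

```text
55.36347909366476 [ 590.86113362 -155.87524152  151.30285944] [1.79997419e+02 3.18509949e-03 1.07218200e+02]
-1 2255 ztip -13.7 y range 43.1 50.2 x -10.6 10.3
1 2265 ztip -13.7 y range 41.2 47.5 x -10.4 10.4
-1 2309 ztip -5.1 y range 28.5 35.1 x -9.5 10.5
1 2314 ztip -4.7 y range 26.6 33.4 x -10.4 10.5
```

View pics/w2.png

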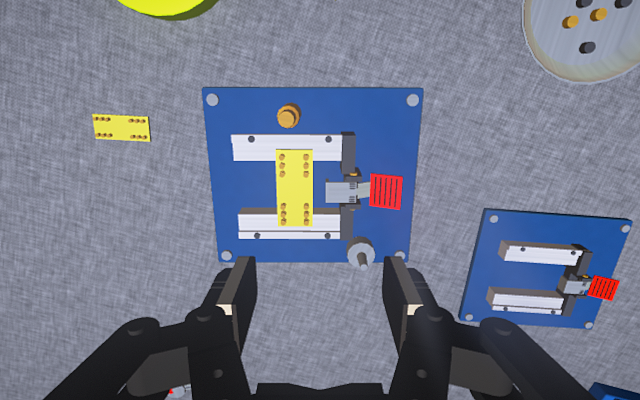

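Call:
{"method": "servo_tool", "body": {"increments": [[[0, 0.0016, 0], [0, 0, 0], -1], [[0, 0, 0], [0, 0, 0], -1], [[0, 0, 0.024], [0, 0, 0], -1], [[0, 0, 0.024], [0, 0, 0], -1], [[0, 0, 0.024], [0, 0, 0], -1], [[0, 0, 0.024], [0, 0, 0], -1], [[0, 0, 0.024], [0, 0, 0], -1], [[0, 0, 0.024], [0, 0, 0], -1], [[0, 0, 0.024], [0, 0, 0], -1], [[0, 0, 0.024], [0, 0, 0], -1], [[0, 0, 0.024], [0, 0, 0], -1], [[0, 0, 0.022], [0, 0, 0], -1], [[0, 0, 0], [0, 0, 0], -1], [[0, 0, 0], [0, 0, 0], -1], [[0, 0, 0], [0, 0, 0], -1], [[0, 0, 0], [0, 0, 0], -1]]}}

```text
time_s: 5.12
tool_pos: [592.2, -155.8, 33.0]
tool_rot: [179.9, 0.0, 107.2]
contact_force: [0.5, -0.3, 0.6]
width: 85.5
grip_force: 0.0
```

```bash
cat >> h.py <<'E'
def st():
    s=manip.state(); j=np.load("jig.npy"); c,a=j[:2],j[2]; A=np.array([[np.cos(a),np.sin(a)],[-np.sin(a),np.cos(a)]])
    p=s["tool_pos"]; q=A@(p[:2]-c); w=s["width"]; x=w/2-6; off=56.68-np.sqrt(57**2-x*x)
    F=s["contact_force"]; print("t %.2f jig x %.1f y %.1f z %.1f yaw %.2f w %.1f A %.1f B %.1f tipz %.1f Fjig %s grip %.1f"%(s["time_s"],*q,p[2],s["tool_rot"][2]-np.degrees(a)-90,w,q[0]+w/2,q[0]-w/2,p[2]+off,np.r_[A@F[:2],F[2]].round(1),s["grip_force"])); return s
E
python3 - <<'E'
from h import *
s=st(); im,d=camera("wrist"); cv2.imwrite("pics/w3.png",im[:,:,::-1])
E
```

```text
t 5.12 jig x 8.0 y -0.7 z 33.0 yaw 0.16 w 85.5 A 50.7 B -34.7 tipz 46.1 Fjig [ 0.4 -0.5  0.6] grip 0.0
```

View pics/w3.png

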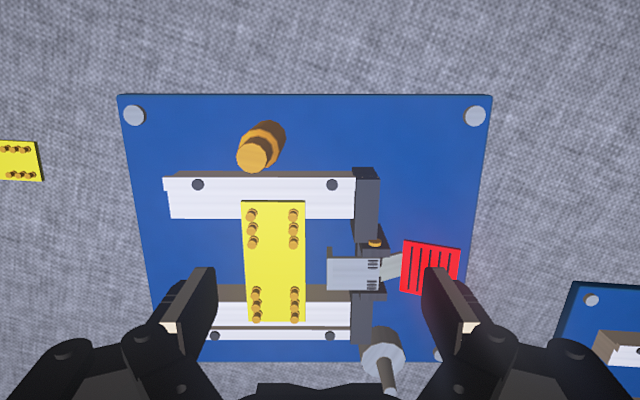

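The fingertips are at (185,310) and (460,315). The A tip is over the red tab and the B tip is clear behind the board's rear edge. Now pressing.

Call:
{"method": "servo_tool", "body": {"increments": [[[0, 0, 0.004], [0, 0, 0], -1], [[0, 0, 0.004], [0, 0, 0], -1], [[0, 0, 0.004], [0, 0, 0], -1], [[0, 0, 0.004], [0, 0, 0], -1], [[0, 0, 0.004], [0, 0, 0], -1], [[0, 0, 0.004], [0, 0, 0], -1], [[0, 0, 0.004], [0, 0, 0], -1], [[0, 0, 0.004], [0, 0, 0], -1], [[0, 0, 0.004], [0, 0, 0], -1], [[0, 0, 0], [0, 0, 0], -1], [[0, 0, 0], [0, 0, 0], -1], [[0, 0, 0], [0, 0, 0], -1]]}}

```text
time_s: 6.17
tool_pos: [591.2, -155.7, 14.3]
tool_rot: [-180.0, -0.0, 107.2]
contact_force: [-3.9, -1.0, 5.4]
width: 85.6
grip_force: 2.8
```

```bash
python3 -c "
from h import *
st()"
```

```text
t 6.17 jig x 7.1 y -0.3 z 14.3 yaw 0.16 w 85.6 A 49.9 B -35.7 tipz 27.4 Fjig [-4.   0.2  5.4] grip 2.8
```

Call:
{"method": "servo_tool", "body": {"increments": [[[0, 0, 0.002], [0, 0, 0], -1], [[0, 0, 0.002], [0, 0, 0], -1], [[0, 0, 0.002], [0, 0, 0], -1], [[0, 0, 0.001], [0, 0, 0], -1], [[0, 0, 0], [0, 0, 0], -1], [[0, 0, 0], [0, 0, 0], -1], [[0, 0, 0], [0, 0, 0], -1]]}}

```text
time_s: 6.75
tool_pos: [590.5, -155.9, 11.0]
tool_rot: [-179.9, -0.0, 107.2]
contact_force: [-7.1, -2.7, 8.8]
width: 85.6
grip_force: 4.8
```

Run:
```python
from h import *
s=st(); im,d=camera("wrist"); cv2.imwrite("pics/w4.png",im[:,:,::-1]); np.save("w4.npy",d)
Tm,(f,cx,cy)=wcam(s)
```

```text
t 6.75 jig x 6.4 y -0.4 z 11.0 yaw 0.17 w 85.6 A 49.2 B -36.5 tipz 24.2 Fjig [-7.6 -0.5  8.8] grip 4.8
```

View pics/w4.png

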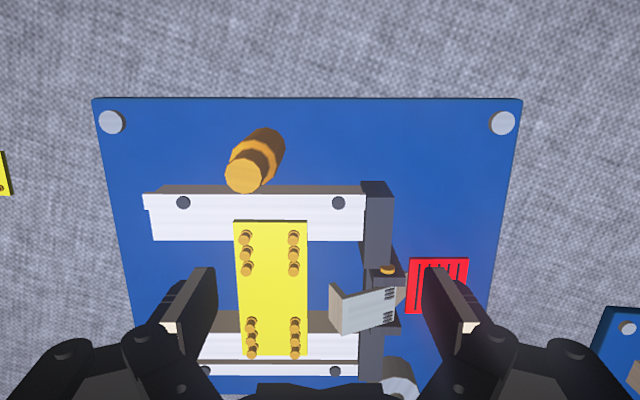

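The nose is lifted, tip height is 24.2 mm and the tab force is about 9 N. I'll close the fingers slowly, moving the TCP with them so the A tip stays put on the tab.

Call:
{"method": "servo_tool", "body": {"increments": [[[0, 0.001, -0.0006], [0, 0, 0], -0.9765], [[0, 0.001, -0.0007], [0, 0, 0], -0.953], [[0, 0.001, -0.0007], [0, 0, 0], -0.9295], [[0, 0.001, -0.0007], [0, 0, 0], -0.906], [[0, 0.001, -0.0007], [0, 0, 0], -0.8825], [[0, 0.001, -0.0007], [0, 0, 0], -0.859], [[0, 0.001, -0.0007], [0, 0, 0], -0.8355], [[0, 0.001, -0.0007], [0, 0, 0], -0.812], [[0, 0, 0], [0, 0, 0], -0.812]]}}

```text
time_s: 7.55
tool_pos: [594.4, -154.7, 13.9]
tool_rot: [-179.9, -0.0, 107.2]
contact_force: [-6.5, -3.0, 10.0]
width: 77.4
grip_force: 4.8
```

```bash
python3 -c "
from h import *
st()"
```

```text
t 7.55 jig x 10.5 y -0.3 z 13.9 yaw 0.17 w 77.4 A 49.1 B -28.2 tipz 23.9 Fjig [-7.1 -1.  10. ] grip 4.8
```

Call:
{"method": "servo_tool", "body": {"increments": [[[0, 0.001, -0.0006], [0, 0, 0], -0.7885], [[0, 0.001, -0.0006], [0, 0, 0], -0.765], [[0, 0.001, -0.0006], [0, 0, 0], -0.7415], [[0, 0.001, -0.0006], [0, 0, 0], -0.718], [[0, 0.001, -0.0006], [0, 0, 0], -0.6945], [[0, 0.001, -0.0006], [0, 0, 0], -0.671], [[0, 0.001, -0.0006], [0, 0, 0], -0.6475], [[0, 0.001, -0.0006], [0, 0, 0], -0.624], [[0, 0.001, -0.0006], [0, 0, 0], -0.6], [[0, 0.001, -0.0006], [0, 0, 0], -0.5765], [[0, 0.001, -0.0006], [0, 0, 0], -0.553], [[0, 0.001, -0.0006], [0, 0, 0], -0.53], [[0, 0, 0], [0, 0, 0], -0.53]]}}

```text
time_s: 8.63
tool_pos: [600.2, -152.9, 17.5]
tool_rot: [-179.9, -0.0, 107.2]
contact_force: [-6.1, -1.6, 9.3]
width: 65.1
grip_force: 4.8
```

Run:
```python
from h import *
s=st(); im,d=camera("wrist"); cv2.imwrite("pics/w5.png",im[:,:,::-1])
```

```text
t 8.63 jig x 16.5 y -0.3 z 17.5 yaw 0.17 w 65.1 A 49.1 B -16.0 tipz 23.7 Fjig [-6.3  0.2  9.3] grip 4.8
```

View pics/w5.png

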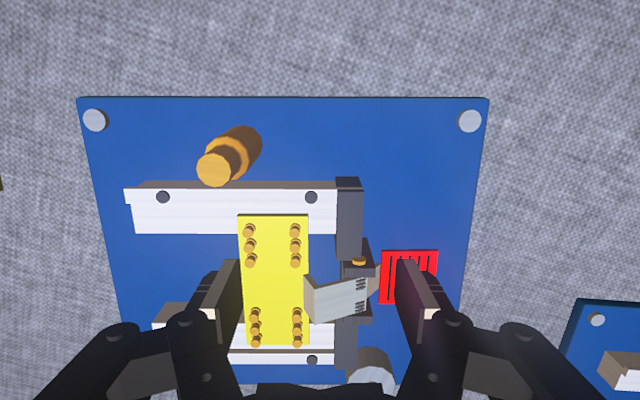

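The board at (273,280) is moving square on its ledges and is just starting under the raised nose at (310,300). About 10 mm remain.

Call:
{"method": "servo_tool", "body": {"increments": [[[0, 0.001, -0.0005], [0, 0, 0], -0.5065], [[0, 0.001, -0.0005], [0, 0, 0], -0.483], [[0, 0.001, -0.0005], [0, 0, 0], -0.4595], [[0, 0.001, -0.0005], [0, 0, 0], -0.436], [[0, 0.001, -0.0005], [0, 0, 0], -0.4125], [[0, 0.001, -0.0005], [0, 0, 0], -0.389], [[0, 0.001, -0.0004], [0, 0, 0], -0.3655], [[0, 0.001, -0.0004], [0, 0, 0], -0.342], [[0, 0, 0], [0, 0, 0], -0.342]]}}

```text
time_s: 9.43
tool_pos: [604.1, -151.7, 19.4]
tool_rot: [-179.9, -0.0, 107.2]
contact_force: [-6.8, -2.1, 9.2]
width: 57.2
grip_force: 4.8
```

```bash
python3 -c "
from h import *
st()"
```

```text
t 9.43 jig x 20.5 y -0.3 z 19.4 yaw 0.17 w 57.2 A 49.1 B -8.1 tipz 23.8 Fjig [-7.1  0.   9.2] grip 4.8
```

Call:
{"method": "servo_tool", "body": {"increments": [[[0, 0.001, -0.0004], [0, 0, 0], -0.3185], [[0, 0.001, -0.0004], [0, 0, 0], -0.295], [[0, 0.0005, -0.0002], [0, 0, 0], -0.283], [[0, 0, 0], [0, 0, 0], -0.283], [[0, 0, 0], [0, 0, 0], -0.283]]}}

```text
time_s: 9.85
tool_pos: [605.2, -151.4, 19.9]
tool_rot: [-179.9, -0.0, 107.2]
contact_force: [-6.5, -0.6, 8.6]
width: 54.8
grip_force: 4.8
```

Run:
```python
from h import *
s=st(); im,d=camera("wrist"); cv2.imwrite("pics/w6.png",cv2.resize(im[180:400,150:470,::-1],None,fx=2.4,fy=2.4))
```

```text
t 9.85 jig x 21.8 y -0.3 z 19.9 yaw 0.17 w 54.8 A 49.2 B -5.6 tipz 23.8 Fjig [-6.4  1.4  8.6] grip 4.8
```

View pics/w6.png

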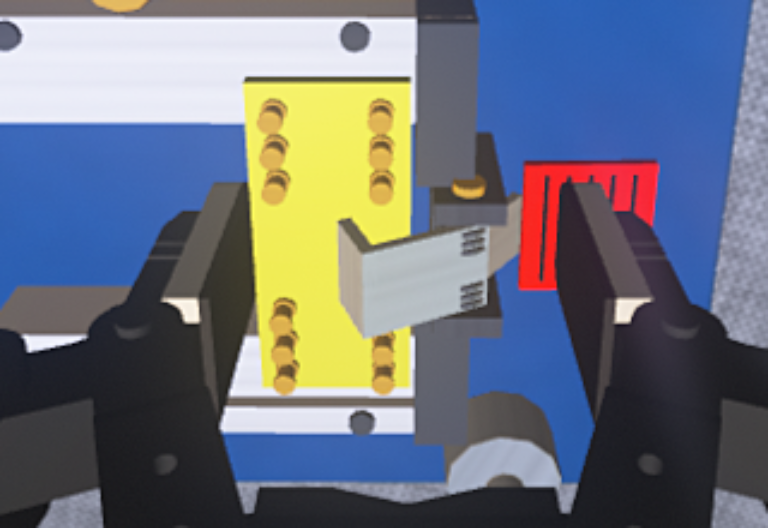

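There is still a gap of about 1 mm between the board's edge (410) and the fence (417 in the crop). I'll push on in small steps.

Call:
{"method": "servo_tool", "body": {"increments": [[[0, 0.0006, -0.0002], [0, 0, 0], -0.269], [[0, 0.0006, -0.0002], [0, 0, 0], -0.255], [[0, 0.0006, -0.0002], [0, 0, 0], -0.241], [[0, 0, 0], [0, 0, 0], -0.241], [[0, 0, 0], [0, 0, 0], -0.241]]}}

```text
time_s: 10.32
tool_pos: [605.5, -151.2, 20.0]
tool_rot: [-179.8, -0.0, 107.2]
contact_force: [-8.1, -2.8, 9.8]
width: 53.2
grip_force: 8.7
```

```bash
python3 -c "
from h import *
st()"
```

```text
t 10.32 jig x 22.1 y -0.2 z 20.0 yaw 0.17 w 53.2 A 48.7 B -4.5 tipz 23.6 Fjig [-8.6 -0.3  9.8] grip 8.7
```

Call:
{"method": "servo_tool", "body": {"increments": [[[0, 0.001, -0.0001], [0, 0, 0], -0.229], [[0, 0.001, -0.0001], [0, 0, 0], -0.217], [[0, 0.001, -0.0001], [0, 0, 0], -0.205], [[0, 0, 0], [0, 0, 0], -0.205], [[0, 0, 0], [0, 0, 0], -0.205]]}}

```text
time_s: 10.73
tool_pos: [605.0, -151.3, 20.1]
tool_rot: [-179.6, -0.1, 107.3]
contact_force: [-15.1, -6.7, 16.0]
width: 51.7
grip_force: 13.1
```

Run:
```python
from h import *
s=st(); im,d=camera("wrist"); cv2.imwrite("pics/w7.png",cv2.resize(im[180:400,150:470,::-1],None,fx=2.4,fy=2.4))
```

```text
t 10.73 jig x 21.6 y -0.2 z 20.1 yaw 0.20 w 51.7 A 47.5 B -4.3 tipz 23.4 Fjig [-16.4  -2.   16. ] grip 13.1
```

View pics/w7.png

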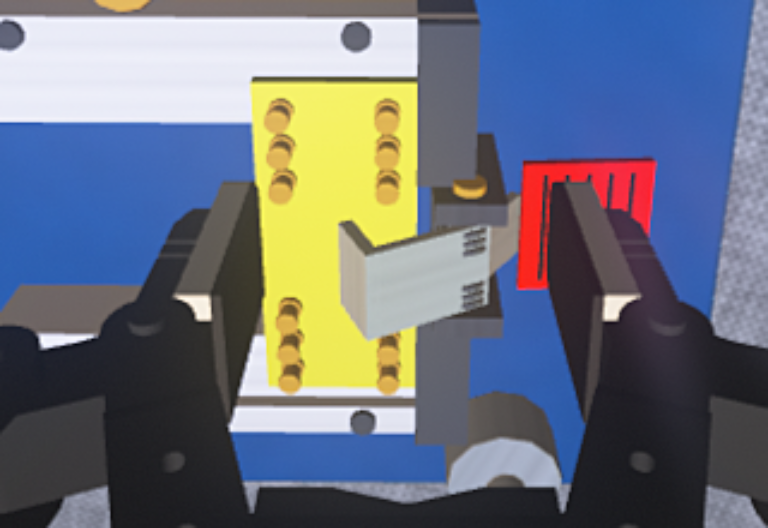

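The board is flush on both fence blocks. I'll back the pushing finger off first, with the tab still held.

Call:
{"method": "servo_tool", "body": {"increments": [[[0, -0.001, 0.0002], [0, 0, 0], -0.23], [[0, -0.001, 0.0003], [0, 0, 0], -0.253], [[0, -0.001, 0.0003], [0, 0, 0], -0.277], [[0, -0.001, 0.0004], [0, 0, 0], -0.3], [[0, -0.001, 0.0004], [0, 0, 0], -0.324], [[0, -0.001, 0.0004], [0, 0, 0], -0.348], [[0, -0.001, 0.0004], [0, 0, 0], -0.371], [[0, -0.001, 0.0004], [0, 0, 0], -0.395], [[0, -0.001, 0.0004], [0, 0, 0], -0.418], [[0, -0.001, 0.0004], [0, 0, 0], -0.442], [[0, -0.001, 0.0004], [0, 0, 0], -0.465], [[0, 0, 0], [0, 0, 0], -0.465], [[0, 0, 0], [0, 0, 0], -0.465]]}}

```text
time_s: 11.87
tool_pos: [602.8, -152.1, 18.3]
tool_rot: [-180.0, -0.0, 107.2]
contact_force: [-4.6, -0.8, 7.4]
width: 62.5
grip_force: 3.9
```

```bash
python3 -c "
from h import *
st()"
```

```text
t 11.87 jig x 19.3 y -0.4 z 18.3 yaw 0.16 w 62.5 A 50.5 B -12.0 tipz 23.9 Fjig [-4.6  0.6  7.4] grip 3.9
```

Call:
{"method": "servo_tool", "body": {"increments": [[[0, 0, -0.003], [0, 0, 0], -0.465], [[0, 0, -0.003], [0, 0, 0], -0.465], [[0, 0, -0.003], [0, 0, 0], -0.465], [[0, 0, -0.003], [0, 0, 0], -0.465], [[0, 0, -0.003], [0, 0, 0], -0.465], [[0, 0, -0.003], [0, 0, 0], -0.465], [[0, 0, -0.003], [0, 0, 0], -0.465], [[0, 0, -0.003], [0, 0, 0], -0.465], [[0, 0, -0.006], [0, 0, 0], -0.465], [[0, 0, -0.012], [0, 0, 0], -0.465], [[0, 0, -0.024], [0, 0, 0], -0.465], [[0, 0, -0.024], [0, 0, 0], -0.465], [[0, 0, -0.024], [0, 0, 0], -0.465], [[0, 0, -0.024], [0, 0, 0], -0.465], [[0, 0, -0.024], [0, 0, 0], -0.465], [[0, 0, -0.024], [0, 0, 0], -0.465], [[0, 0, -0.024], [0, 0, 0], -0.465], [[0, 0, -0.02], [0, 0, 0], -0.465], [[0, 0, 0], [0, 0, 0], -0.465], [[0, 0, 0], [0, 0, 0], -0.465]]}}

```text
time_s: 13.53
tool_pos: [603.5, -152.1, 133.7]
tool_rot: [179.9, 0.0, 107.2]
contact_force: [0.2, 1.3, -0.0]
width: 62.6
grip_force: 0.0
```

Run:
```python
from h import *
s=st(); im,d=camera("wrist"); b=im[:,:,::-1].copy(); cv2.imwrite("pics/w8.png",cv2.resize(b[60:290,180:450],None,fx=2.6,fy=2.6))
hsv=cv2.cvtColor(b,cv2.COLOR_BGR2HSV); j=np.load("jig.npy"); c,a=j[:2],j[2]; A=np.array([[np.cos(a),np.sin(a)],[-np.sin(a),np.cos(a)]])
m=cv2.morphologyEx(cv2.inRange(hsv,(22,80,80),(35,255,255)),cv2.MORPH_CLOSE,np.ones((15,15)))
for k in cv2.findContours(m,cv2.RETR_EXTERNAL,cv2.CHAIN_APPROX_NONE)[0]:
    if cv2.contourArea(k)>500:
        P=((wplane(s,k[:,0],29.2)[:,:2]-c)@A.T).astype(np.float32); r=cv2.minAreaRect(P); print(np.round(r[0],1),np.round(r[1],1),r[2])
```

```text
t 13.53 jig x 19.9 y -0.6 z 133.7 yaw 0.16 w 62.6 A 51.2 B -11.4 tipz 139.3 Fjig [ 0.6  1.2 -0. ] grip 0.0
[ 8.2 -0.9] [28.1 62.1] 0.08492854237556458
[-137.3   46.2] [18.3 40.1] 87.11100006103516
```

View pics/w8.png

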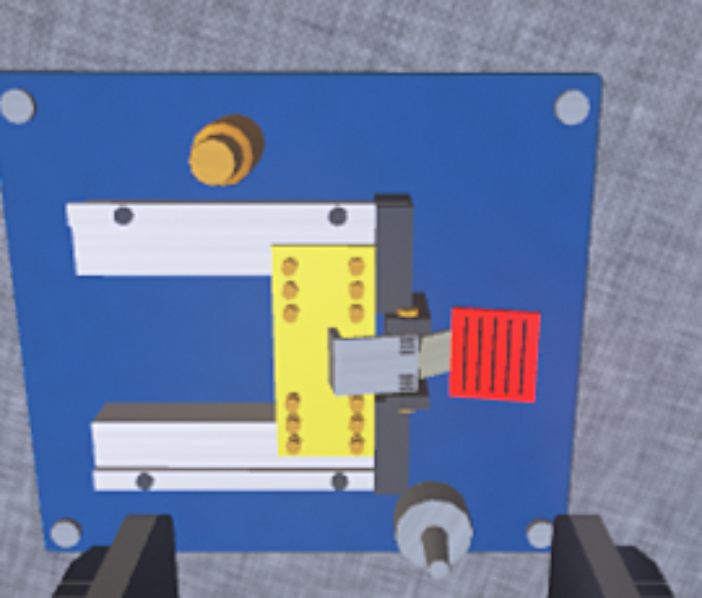

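The board measures at jig x = 8.2 mm, 0.1° off square, flush against the fence. The nose at (335,360) is clamped on it, and the punch and pot are undisturbed. Handing in.

```bash
python3 -c "
from rig import manip
print(manip.close_job())"
```

```text
the job is handed in; nothing more can be done
None
```

The turret board is loaded: it sits square against the fence (0.1° off by the last camera image) with the clip closed on it, and the job was handed in at about 13.6 s of the 51 s allowed; no verdict was returned.

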